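# Move the screwdrivers to the other rack in reverse order

### The job

Move the three screwdrivers from the wooden rack to the grey rack in reverse order: the one that stood at the left end of the wooden rack goes to the right end of the grey one, the middle one to the middle, and the one from the right end to the left end. Each must stand upright in its hole, handle up and guard down on the seat; leave the tape measure and the orange jar where they are.

Things in the scene. Friction and masses are not known exactly. Their poses are not given: they have to be found in the camera images.
- red_driver: red screwdriver upright in the rack: red handle 29 mm thick, dark round guard 29 mm wide under it, 6 mm steel shank below. Origin: on its axis at the flat underside of the guard, which rests on the seat; z up along the axis (yaw arbitrary). Handle 8 to 113 mm above the origin, shank tip 105 mm below. Grip it 70 to 80 mm above the origin.
- yellow_driver: yellow screwdriver upright in the rack: yellow handle 29 mm thick, dark round guard 29 mm wide under it, 6 mm steel shank below. Origin: on its axis at the flat underside of the guard, which rests on the seat; z up along the axis (yaw arbitrary). Handle 8 to 113 mm above the origin, shank tip 80 mm below. Grip it 70 to 80 mm above the origin.
- blue_driver: blue screwdriver upright in the rack: blue handle 20 mm thick, dark round guard 29 mm wide under it, 5 mm steel shank below. Origin: on its axis at the flat underside of the guard, which rests on the seat; z up along the axis (yaw arbitrary). Handle 8 to 113 mm above the origin, shank tip 65 mm below. Grip it 70 to 80 mm above the origin.
- red_seat: red square seat plate 50 x 52 x 4 mm, fixed on the wooden rack round the hole in which the red screwdriver stands at the start; it stays and shows where that driver came from. Origin: centre of the hole at the plate's underside. Which of the three places along the rack it has varies.
- yellow_seat: yellow square seat plate 50 x 52 x 4 mm, fixed on the wooden rack round the hole in which the yellow screwdriver stands at the start; it stays and shows where that driver came from. Origin: centre of the hole at the plate's underside. Which of the three places along the rack it has varies.
- blue_seat: blue square seat plate 50 x 52 x 4 mm, fixed on the wooden rack round the hole in which the blue screwdriver stands at the start; it stays and shows where that driver came from. Origin: centre of the hole at the plate's underside. Which of the three places along the rack it has varies.
- wood_rack: brown wooden rack fixed on the bench, 60 mm deep (x), 212 long (y), 115 high. Square 17 mm holes at y = +62, 0, -62 mm, x = 0 in its frame, seat tops 115 mm above the origin, free below. Origin: centre of its underside; x away from the robot, y left along the row, z up. Has the coloured seats; holds the drivers at the start.
- grey_rack: grey rack fixed on the bench, 60 mm deep (x), 212 long (y), 115 high. Square 17 mm holes at y = +62, 0, -62 mm, x = 0 in its frame, seat tops 115 mm above the origin, free below. Origin: centre of its underside; x away from the robot, y left along the row, z up. Plain aluminium seats, empty at the start. Either rack may be the nearer.
- tape_measure: yellow and black tape measure, 35 x 90 x 66 mm, standing on the bench left of the racks; loose bystander; origin: centre of its underside.
- cap_jar: orange round jar with lid, 54 mm across and 50 mm high, on the bench right of the racks; loose bystander; origin: centre of its underside.

How it is judged:
By the outcome, as a careful person would: the job done as asked, in the order asked, and still so for the second after the job is handed in, with the robot touching nothing.
It also fails if it takes over 77 s, if anything falls off the work surface, if the arm or the gripper's body presses on something with over 40 N, if the wrist force passes 120 N, or if a joint passes its speed limit or range.

### The arm

A 6-joint arm with a two-finger parallel gripper is mounted at the origin on a cart in front of the work surface, level with it; the furniture and walls round the work are solid. World frame = base frame: x ahead of the robot, y to its left, z up, the work surface at z = 0. Lengths are in m, angles in rad, forces in N, time in s.
With the tool pointing down it reaches from about 0.4 to 0.825 m from the base axis. Payload 7 kg.
Tool frame: the origin (TCP) lies at the very end of the fingers, on their centre line; the grasp point (between the pads) lies 19 mm behind it (arm.grip_point_offset is the distance from the TCP to the grasp point, in m); z points along the fingers, y is the line along which they close (so a half turn about z gives the same grasp; the last joint's range is limited). The gripper opens to 88 mm and grips with 3 to 60 N. Pads are 19 mm wide; open, the fingers measure 130 mm over their backs; the gripper's body (78 mm by 193 mm) begins 47 mm behind the grasp point.
Start: joints at [1.491, 0.359, 0.012, 0, -1.224, -0.288], TCP at [0.243, 0.63, 0.227] pointing down, gripper open.
Joint ranges: [-3.07, 3.07], [-1.43, 2.12], [-1.02, 1.25], [-3.03, 1.67], [-3.05, -0], [-3.03, 3.03]. Speed limits (rad/s): [2.39, 2.39, 3.01, 3.14, 3.14, 3.14].

### API

Orientations are given as [roll, pitch, yaw] about the fixed x, y, z axes, in that order (R = Rz(yaw) Ry(pitch) Rx(roll)).
In Python, from station import arm, cams gives the robot as it stands.
- The arm moves only by the shell command python3 -m handwheel 'ROWS' [FORCE]. ROWS is JSON, a list that holds one entry, the list of rows, each a list of 7 numbers: the shift along the tool's x, y, z normalised to -1 to 1, where 1 is 0.08 m, then the turn, a rotation vector about the tool's x, y, z normalised to -1 to 1, where 1 is 0.5 rad, then the closure in counts, from 0 (fully open) to 255 (shut). In form: [[[x, y, z, wx, wy, wz, hand], ...]]. A call has 1 to 5 rows; each row is the pose to reach, as a shift and turn from the pose commanded when the call began, along the tool's axes at that moment; what a row does not reach only later rows make up. A row lasts 1/8 s, in which the tool goes at most 62.5 mm and 10.7 degrees, less where a joint would pass 70% of its speed; a pose out of reach is approached as far as the arm can. A call with a number of a shift or a turn outside -1 to 1 is refused whole. A call with a gripper value outside its range is refused whole. The fingers move at their own pace and stop on an object; FORCE is the grip in N (left out, the last holds). Time passes only in rows, so rows that repeat a pose let the fingers close. It gives the time, the measured TCP pose, the force, the opening and the grip force at its end, in the units of the state.
- arm.get_state(): the state, without advancing time (a new reading comes with each control period).
- cams.grab_frame(name): name is "scene" or "top"; returns the picture (400x640x3 uint8, blue, green, red); there is no depth.
- cams.camera_info(name): a dict with "camera_matrix" (3x3 intrinsics, pixels), "R" (3x3) and "t" (3): a world point X has camera coordinates R X + t. Camera axes: x right, y down, z forward; pixel columns grow to the right and rows downward; lengths in m; the calibration is good to about 2 mm. A picture is of the moment at which its call begins. camera_info takes no time and is no camera call.
- arm.job_done(): hands the job in; it is judged then, once.
The state is a dict: "t": time; "q": joint angles; "qd": joint speeds; "joint_efforts": joint torques, N m; "eef_pos": TCP position; "ee_rot": TCP orientation; "force": force on the tool from outside, world axes, zero at the start; "moment": the same for the moment, N m; "width": finger opening in m; "gripper_force": force on a finger pad.
Only numpy, scipy, OpenCV 4.12 (cv2) and the standard library are available. Lean on these libraries where they do the work, as an engineer would, in place of code of your own. Each camera call takes 0.05 s, during which the arm holds its last target. There are 200 camera calls.

## Working session

There is one attempt and no reset: what is moved stays moved. The work goes in short steps, Python scripts to look and compute and a shell command to move; the robot and the scene stay as the last step left them, time stands still between calls to the robot, and variables do not carry over. Pictures are saved under pics/ and viewed, at most 14 in all, crops included, and the job is handed in when it is done.

```bash
mkdir -p pics; ls; python3 - <<'E'
from station import arm,cams
import cv2
for n in("scene","top"):
    cv2.imwrite(f"pics/{n}0.png",cams.grab_frame(n)); i=cams.camera_info(n); print(n,i)
s=arm.get_state(); print(s)
E
```

```text
pics
scene {'camera_matrix': array([[383.45103802,   0.        , 315.01300182],
       [  0.        , 383.45103802, 201.85809466],
       [  0.        ,   0.        ,   1.        ]]), 'R': array([[ 0.82162662, -0.56987063, -0.01330986],
       [-0.41778883, -0.5861453 , -0.69418022],
       [ 0.38779141,  0.57591766, -0.71967817]]), 't': array([-0.30682429,  0.35871615,  0.64985752])}
top {'camera_matrix': array([[363.82223028,   0.        , 322.96131486],
       [  0.        , 363.82223028, 201.6639773 ],
       [  0.        ,   0.        ,   1.        ]]), 'R': array([[ 0.00824429, -0.99994664,  0.00622508],
       [-0.9938771 , -0.00887987, -0.11013378],
       [ 0.11018318, -0.00527899, -0.99389728]]), 't': array([0.12097018, 0.47539517, 0.89864858])}
{'t': 0.1, 'q': array([ 1.49108427e+00,  3.59322493e-01,  1.11970959e-02, -2.95773464e-04,
       -1.22409873e+00, -2.88087815e-01]), 'qd': array([ 0.00046087, -0.00204763,  0.00218721,  0.00080183, -0.0010161 ,
       -0.00102884]), 'joint_efforts': array([-2.00586997e-03, -5.84160411e+01,  2.93750614e+01,  7.01549426e+00,
        1.01327710e-02, -5.57149258e-05]), 'eef_pos': array([0.24258756, 0.62946004, 0.22573429]), 'ee_rot': array([ 3.14014468e+00, -1.39097694e-04, -3.67900471e-01]), 'force': array([ 0.10695002, -0.44070876,  0.16050771]), 'moment': array([-0.02379434,  0.05477798,  0.00425767]), 'gripper_force': 0.0, 'width': 0.08766438865051444}
```

View pics/scene0.png

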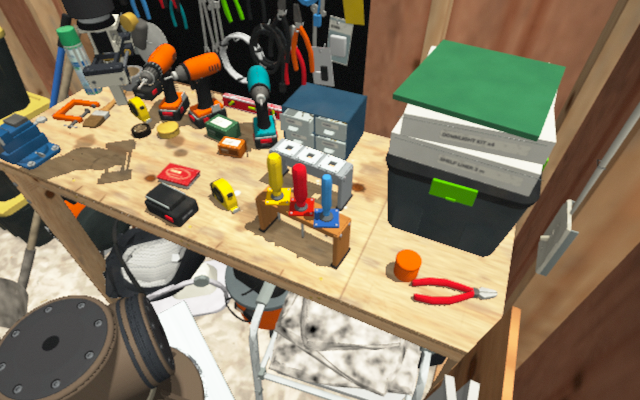

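View pics/top0.png

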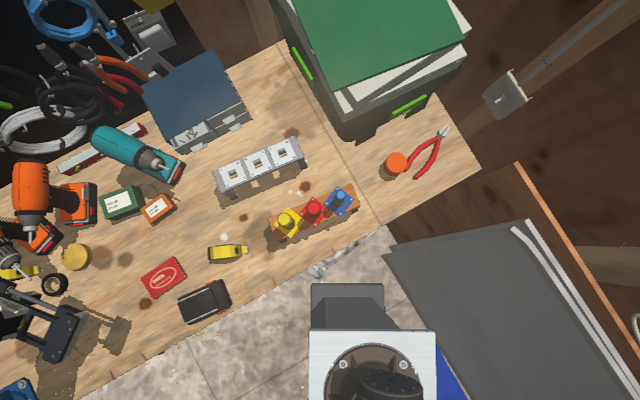

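```bash
python3 - <<'E'
import cv2,numpy as np
a=cv2.imread("pics/top0.png")[125:255,200:370]; b=cv2.imread("pics/scene0.png")[130:270,245:365]
a=cv2.resize(a,None,fx=4.5,fy=4.5,interpolation=2); b=cv2.resize(b,None,fx=4.2,fy=4.2,interpolation=2)
cv2.imwrite("pics/c1.png",a);cv2.imwrite("pics/c2.png",b)
E
cat > h.py <<'E'
import numpy as np,cv2
from station import arm,cams
def cam(n):
    i=cams.camera_info(n); K,R,t=map(np.array,(i["camera_matrix"],i["R"],i["t"])); return K,R,t,-R.T@t
def ray(n,p,z):
    K,R,t,C=cam(n); d=R.T@np.linalg.inv(K)@[p[0],p[1],1]; return (C+d*(z-C[2])/d[2])
def proj(n,X):
    K,R,t,C=cam(n); x=K@(R@np.array(X)+t); return x[:2]/x[2]
E
python3 - <<'E'
import sys;sys.path.insert(0,'.')
from h import *
im={n:cv2.imread(f"pics/{n}0.png") for n in("top","scene")}
for n in im:
    print(n,cam(n)[3])
    h=cv2.cvtColor(im[n],cv2.COLOR_BGR2HSV)
    x0,x1,y0,y1=(262,365,180,255) if n=="top" else (255,345,148,232)
    for c,l,u in(("y",22,34),("r",174,186),("b",100,120)):
        H=(h[...,0].astype(int)); H=np.where((c=="r")&(H<8),H+180,H)
        m=((H>=l)&(H<=u)&(h[...,1]>150)&(h[...,2]>60)).astype(np.uint8); r=np.zeros_like(m); r[y0:y1,x0:x1]=m[y0:y1,x0:x1]
        k,L,S,Ce=cv2.connectedComponentsWithStats(r)
        for j in range(1,k):
            if S[j,4]>30: print(c,S[j],Ce[j].round(1))
# holes in grey seats
g=cv2.cvtColor(im["top"],6)[125:200,205:310]
m=(g<120).astype(np.uint8);k,L,S,Ce=cv2.connectedComponentsWithStats(m)
for j in range(1,k):
    if 15<S[j,4]<200: print(S[j]+[205,125,0,0,0],(Ce[j]+[205,125]).round(2),ray("top",Ce[j]+[205,125],.115).round(4))
E
```

```text
top [0.37247111 0.12992913 0.94476839]
y [274 207  27  31 329] [288.1 220. ]
r [299 197  28  30 391] [313.5 210.9]
scene [ 0.14995344 -0.33885479  0.71261814]
y [265 152  26  53 803] [275.9 180.6]
r [289 163  26  53 801] [300.4 191.5]
b [314 174  24  54 562] [326.  204.7]
[284 128  16  10  99] [291.36 132.69] [0.6264 0.2009 0.115 ]
[279 150   7   5  22] [281.82 151.95] [0.58   0.2223 0.115 ]
[254 161   7   5  19] [257.   162.74] [0.5539 0.2793 0.115 ]
[229 172   7   4  16] [232.31 173.44] [0.5282 0.3355 0.115 ]
[300 182  10  10  77] [304.77 186.32] [0.4997 0.1677 0.115 ]
```

View pics/c1.png

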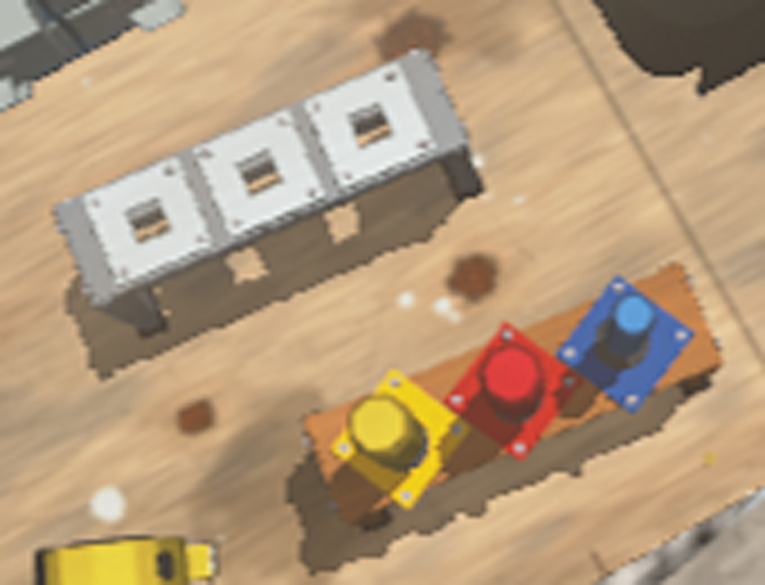

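View pics/c2.png

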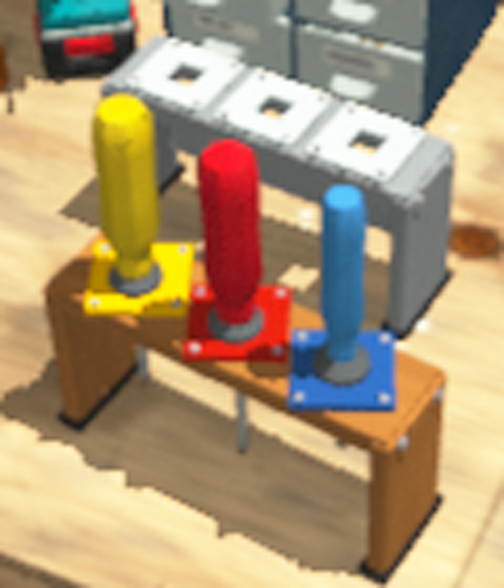

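```bash
python3 - <<'E'
from h import *
c1=lambda p:((p[0]+.5)/4.5+199.5,(p[1]+.5)/4.5+124.5)
c2=lambda p:((p[0]+.5)/4.2+244.5,(p[1]+.5)/4.2+129.5)
def line(name,P):
    P=np.array(P);d=P[2]-P[0];print(name,P[:,:2].round(4).tolist(),"d",np.linalg.norm(np.diff(P,axis=0),axis=1).round(4),"yaw",np.arctan2(-d[0],d[1])*57.3*1 )
# listed right->left
line("grey top",[ray("top",c1(p),.115) for p in((370,126),(260,172),(149,222))])
line("grey scn",[ray("scene",c2(p),.115) for p in((368,140),(273,106),(187,74))])
line("hand top",[ray("top",c1(p),.228) for p in((633,313),(512,375),(380,424))])
line("seat top",[ray("top",c1(p),.115) for p in((625.5,343.3),(513.2,391),(400,438))])
line("seat scn",[ray("scene",c2(p),.115) for p in((341,366),(237,322),(139,277))])
E
```

```text
grey top [[0.5785, 0.2222], [0.5537, 0.2784], [0.527, 0.3346]] d [0.0614 0.0622] yaw 24.606819110920952
grey scn [[0.5795, 0.2219], [0.5526, 0.2789], [0.5277, 0.3339]] d [0.063  0.0604] yaw 24.80996395830739
hand top [[0.4672, 0.0918], [0.4393, 0.145], [0.4172, 0.2025]] d [0.06   0.0616] yaw 24.323748988068445
seat top [[0.4665, 0.0896], [0.4416, 0.1466], [0.4173, 0.2037]] d [0.0622 0.0621] yaw 23.371405423987028
seat scn [[0.4657, 0.0908], [0.4401, 0.1459], [0.416, 0.2029]] d [0.0608 0.0619] yaw 23.913868666222307
```

```bash
cat >> h.py <<'E'
from scipy.spatial.transform import Rotation as Ro
def to(x,y,z,yaw=-1.149):
    s=arm.get_state(); R=Ro.from_euler("xyz",s["ee_rot"]); d=R.inv().apply(np.array([x,y,z])-s["eef_pos"])
    w=(R.inv()*Ro.from_euler("xyz",[np.pi,0,yaw])).as_rotvec()
    print("t",round(s["t"],2),"pos",s["eef_pos"].round(4),"F",np.round(s["force"],1),"w",round(s["width"],4),"| shift",(d/.08).round(3),"turn",(w/.5).round(3))
E
python3 -m handwheel '[[[0,0,-0.9,0,0,0.4,0],[0,0,-0.9,0,0,0.8,0],[0,0,-0.9,0,0,1,0]]]'
python3 -m handwheel '[[[0,0,0,0,0,0.35,0],[0,0,0,0,0,0.56,0],[0,0,0,0,0,0.56,0]]]'
python3 -c "from h import *;to(.4158,.2029,.30)"
```

```text
t: 0.48
eef_pos: [0.2427, 0.6302, 0.2999]
ee_rot: [-3.14, 0.002, -0.873]
force: [0.4, -0.8, -1.5]
width: 0.0877
gripper_force: 0.0
t: 0.85
eef_pos: [0.2426, 0.6297, 0.2981]
ee_rot: [3.141, -0.001, -1.147]
force: [0.9, 0.5, 0.2]
width: 0.088
gripper_force: 0.0
t 0.85 pos [0.2426 0.6297 0.2981] F [0.9 0.5 0.2] w 0.088 | shift [ 5.753  0.22  -0.02 ] turn [ 0.001 -0.001  0.004]
```

```bash
python3 -m handwheel '[[[0.5,0,0,0,0,0,0],[1,0,0,0,0,0,0]]]' >/dev/null
python3 -m handwheel '[[[0.6,0,0,0,0,0,0],[1,0,0,0,0,0,0]]]' >/dev/null
python3 -m handwheel '[[[0.6,0,0,0,0,0,0],[1,0,0,0,0,0,0]]]' >/dev/null
python3 -m handwheel '[[[0.6,0.1,0,0,0,0,0],[1,0.2,0,0,0,0,0]]]' >/dev/null
python3 -m handwheel '[[[0.6,0,0,0,0,0,0],[1,0,0,0,0,0,0],[1,0,0,0,0,0,0]]]'
python3 -c "from h import *;to(.4158,.2029,.30)"
```

```text
t: 2.22
eef_pos: [0.3927, 0.2568, 0.2988]
ee_rot: [-3.141, 0.0, -1.148]
force: [0.2, 0.1, -0.1]
width: 0.0877
gripper_force: 0.0
t 2.23 pos [0.3927 0.2568 0.2988] F [ 0.2  0.1 -0.1] w 0.0877 | shift [ 0.733  0.014 -0.015] turn [-0.001  0.     0.003]
```

```bash
python3 -m handwheel '[[[0.5,0,0.3,0,0,0,0],[0.735,0.014,0.6,0,0,0,0],[0.735,0.014,0.6,0,0,0,0]]]'
python3 -c "
from h import *;to(.4158,.2029,.171)
a=cams.grab_frame('scene')[80:270,200:400];b=cams.grab_frame('top')[120:270,200:400]
cv2.imwrite('pics/d1.png',np.hstack([cv2.resize(a,(400,380)),cv2.resize(b,(400,300))[:300] if 0 else cv2.resize(b,(400,380))]))"
```

```text
t: 2.6
eef_pos: [0.4148, 0.2033, 0.249]
ee_rot: [3.138, -0.001, -1.148]
force: [-0.2, 0.7, -0.4]
width: 0.0876
gripper_force: 0.0
t 2.6 pos [0.4148 0.2033 0.249 ] F [-0.2  0.7 -0.4] w 0.0876 | shift [ 0.009 -0.013  0.976] turn [ 0.006 -0.002  0.003]
```

View pics/d1.png

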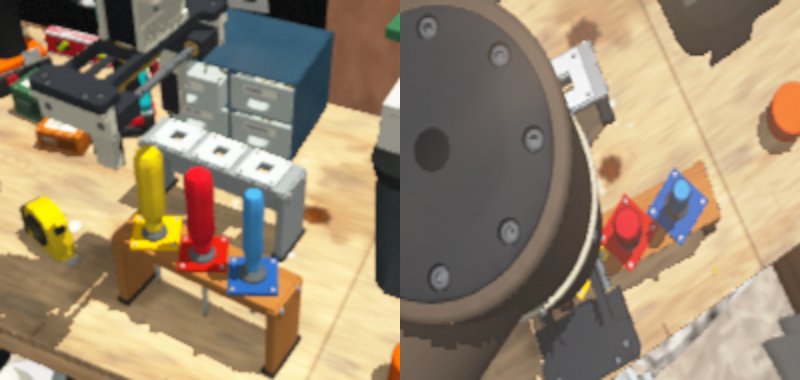

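```bash
python3 -c "
from h import *
s=arm.get_state();p=s['eef_pos'];u=np.array([.912,.41,0])
for k in(-.055,0,.055):
  for z in (0,.066): print(k,z,(proj('scene',p+u*k+[0,0,z])-[200,80])*2)
print((proj('scene',[.4158,.2029,.228])-[200,80])*2)
"
```

```text
-0.055 0 [108.06291392 163.0884578 ]
-0.055 0.066 [ 98.38925525 104.79917861]
0 0 [142.41122331 131.56577094]
0 0.066 [135.51287041  73.83793223]
0.055 0 [173.9057666  102.66208852]
0.055 0.066 [169.35237216  45.61564981]
[145.83963342 151.14757819]
```

```bash
python3 -m handwheel '[[[0.01,-0.01,0.4,0,0,0,0],[0.01,-0.01,0.8,0,0,0,0],[0.01,-0.01,0.97,0,0,0,0],[0.01,-0.01,0.97,0,0,0,0]]]' 25
python3 -m handwheel '[[[0,0,0,0,0,0,255],[0,0,0,0,0,0,255],[0,0,0,0,0,0,255],[0,0,0,0,0,0,255],[0,0,0,0,0,0,255]]]' 25
python3 -m handwheel '[[[0,0,0,0,0,0,255],[0,0,0,0,0,0,255]]]'
python3 -c "from h import *;to(.4158,.2029,.171)"
```

```text
t: 3.2
eef_pos: [0.4165, 0.2046, 0.1732]
ee_rot: [3.141, -0.001, -1.147]
force: [-0.2, -0.1, 0.5]
width: 0.0878
gripper_force: 0.0
t: 3.82
eef_pos: [0.4165, 0.204, 0.1731]
ee_rot: [-3.141, 0.0, -1.148]
force: [0.2, 0.3, -0.5]
width: 0.0434
gripper_force: 0.0
t: 4.08
eef_pos: [0.4165, 0.2041, 0.1729]
ee_rot: [3.142, -0.0, -1.148]
force: [0.1, 0.1, -0.7]
width: 0.0301
gripper_force: 24.9
t 4.08 pos [0.4165 0.2041 0.1729] F [ 0.1  0.1 -0.7] w 0.0301 | shift [0.01  0.014 0.024] turn [ 0.    -0.     0.002]
```

```bash
python3 -m handwheel '[[[0,0,-0.25,0,0,0,255],[0,0,-0.6,0,0,0,255],[0,0,-1,0,0,0,255],[0,0,-1,0,0,0,255]]]' 40
python3 -m handwheel '[[[0,0,-0.3,0,0,0,255],[0,0,-0.35,0,0,0,255]]]'
python3 -c "from h import *;to(.5797,.2235,.285)"
```

```text
t: 4.58
eef_pos: [0.4175, 0.2049, 0.2552]
ee_rot: [-3.137, 0.001, -1.148]
force: [0.4, 0.6, -0.9]
width: 0.0296
gripper_force: 39.9
t: 4.82
eef_pos: [0.4168, 0.2043, 0.2814]
ee_rot: [-3.14, 0.001, -1.148]
force: [0.7, 0.4, -1.4]
width: 0.0299
gripper_force: 39.9
t 4.83 pos [0.4168 0.2043 0.2814] F [ 0.7  0.4 -1.4] w 0.0299 | shift [ 0.617 -1.955 -0.043] turn [-0.002  0.001  0.002]
```

```bash
python3 -m handwheel '[[[0.1,-0.4,-0.03,0,0,0,255],[0.2,-0.7,-0.03,0,0,0,255],[0.3,-1,-0.03,0,0,0,255]]]' >/dev/null
python3 -m handwheel '[[[0.1,-0.4,0,0,0,0,255],[0.2,-0.7,0,0,0,0,255],[0.315,-0.955,0,0,0,0,255],[0.315,-0.955,0,0,0,0,255],[0.315,-0.955,0,0,0,0,255]]]'
python3 -c "
from h import *;to(.5797,.2235,.171)
a=cams.grab_frame('scene')[80:230,240:390]
cv2.imwrite('pics/d2.png',cv2.resize(a,(600,600)))
print((proj('scene',[.579,.2223,.115])-[240,80])*4)"
```

```text
t: 5.82
eef_pos: [0.5787, 0.2232, 0.282]
ee_rot: [3.14, -0.0, -1.148]
force: [-0.4, -0.6, -1.1]
width: 0.0296
gripper_force: 39.9
t 5.83 pos [0.5787 0.2232 0.282 ] F [-0.4 -0.6 -1.1] w 0.0296 | shift [ 1.000e-03 -1.600e-02  1.388e+00] turn [ 0.004 -0.     0.002]
[367.90623129 331.80178666]
```

View pics/d2.png

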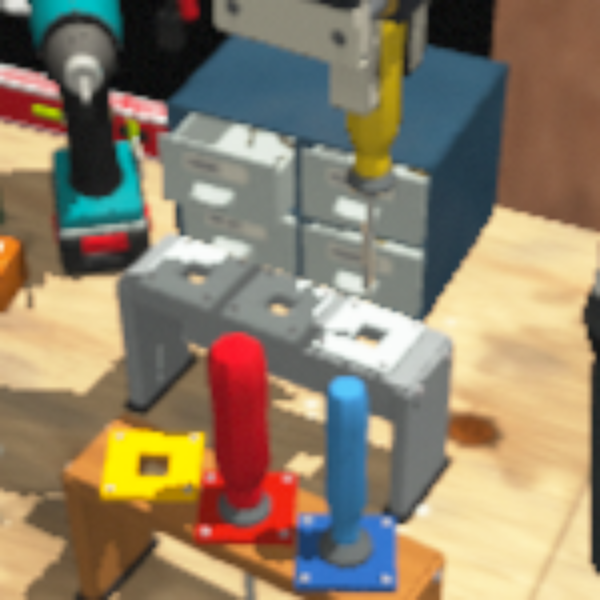

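```bash
python3 -c "
from h import *
for z in(.08,.1,.12,.14,.16,.18): print(z,ray('scene',(346,124),z)[:2],ray('top',(243,101),z)[:2])"
```

```text
0.08 [0.73807097 0.36913243] [0.71608781 0.32438462]
0.1 [0.71947784 0.34674966] [0.70814079 0.31988734]
0.12 [0.70088471 0.3243669 ] [0.70019377 0.31539005]
0.14 [0.68229158 0.30198413] [0.69224674 0.31089277]
0.16 [0.66369845 0.27960136] [0.68429972 0.30639548]
0.18 [0.64510533 0.2572186 ] [0.6763527 0.3018982]
```

```bash
python3 -m handwheel '[[[0,-0.01,0.25,0,0,0,255],[0,-0.01,0.5,0,0,0,255],[0,-0.01,0.75,0,0,0,255],[0,-0.01,1,0,0,0,255],[0,-0.01,1,0,0,0,255]]]'
python3 -m handwheel '[[[0,0,0.15,0,0,0,255],[0,0,0.27,0,0,0,255],[0,0,0.32,0,0,0,255],[0,0,0.32,0,0,0,255]]]'
python3 -c "from h import *;to(.5797,.2235,.1729)"
```

```text
t: 6.5
eef_pos: [0.5786, 0.2233, 0.2021]
ee_rot: [3.139, -0.0, -1.147]
force: [0.0, 0.4, -0.8]
width: 0.0295
gripper_force: 39.9
t: 7.0
eef_pos: [0.58, 0.2236, 0.1775]
ee_rot: [3.141, -0.0, -1.148]
force: [0.3, 0.6, -0.7]
width: 0.0297
gripper_force: 39.9
t 7.0 pos [0.58   0.2236 0.1775] F [ 0.3  0.6 -0.7] w 0.0297 | shift [-0.     0.004  0.057] turn [ 0.001 -0.     0.002]
```

```bash
python3 -m handwheel '[[[0,0,0.03,0,0,0,255],[0,0,0.05,0,0,0,255],[0,0,0.06,0,0,0,255],[0,0,0.06,0,0,0,255]]]'
python3 -c "
from h import *;to(.5797,.2235,.1729)
a=cams.grab_frame('scene')[80:230,240:390]
cv2.imwrite('pics/d3.png',cv2.resize(a,(600,600)))"
```

```text
t: 7.5
eef_pos: [0.5801, 0.2237, 0.173]
ee_rot: [-3.142, -0.0, -1.148]
force: [-0.8, 1.1, -1.0]
width: 0.0296
gripper_force: 39.9
t 7.5 pos [0.5801 0.2237 0.173 ] F [-0.8  1.1 -1. ] w 0.0296 | shift [0.    0.005 0.001] turn [-0.    -0.     0.002]
```

View pics/d3.png

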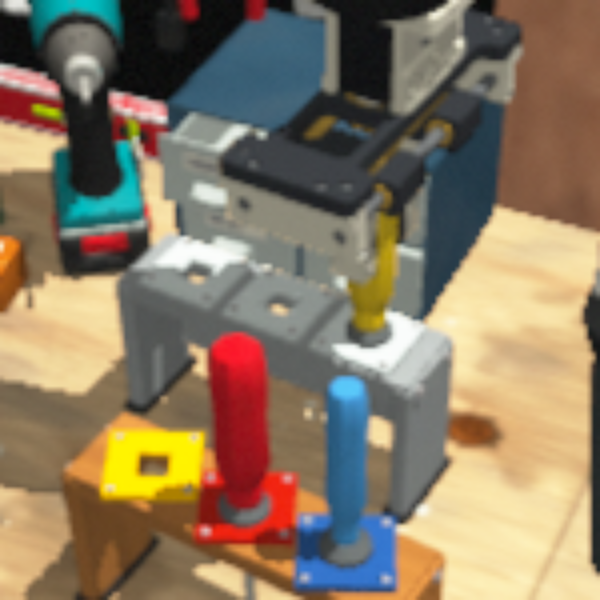

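```bash
python3 -m handwheel '[[[0,0,0,0,0,0,0],[0,0,0,0,0,0,0],[0,0,0,0,0,0,0],[0,0,0,0,0,0,0],[0,0,0,0,0,0,0]]]'
python3 -m handwheel '[[[0,0,-0.1,0,0,0,0],[0,0,-0.5,0,0,0,0],[0,0,-1,0,0,0,0],[0,0,-1,0,0,0,0]]]'
python3 -c "from h import *;to(.4408,.1467,.255)"
```

```text
t: 8.18
eef_pos: [0.58, 0.2237, 0.173]
ee_rot: [3.142, -0.0, -1.148]
force: [-0.7, 0.2, 0.2]
width: 0.0741
gripper_force: 0.0
t: 8.68
eef_pos: [0.5818, 0.2245, 0.2575]
ee_rot: [-3.135, 0.001, -1.147]
force: [0.0, 0.6, -0.2]
width: 0.0877
gripper_force: 0.0
t 8.68 pos [0.5818 0.2245 0.2575] F [ 0.   0.6 -0.2] w 0.0877 | shift [0.163 2.007 0.017] turn [-0.014  0.001  0.003]
```

```bash
python3 -m handwheel '[[[0.04,0.5,0,0,0,0,0],[0.08,1,0,0,0,0,0]]]' >/dev/null
python3 -m handwheel '[[[0.04,0.5,0,0,0,0,0],[0.08,1,0,0,0,0,0],[0.08,1,0,0,0,0,0],[0.08,1,0,0,0,0,0]]]'
python3 -c "
from h import *;to(.4408,.1467,.173)
a=cams.grab_frame('scene')[80:230,240:390]
cv2.imwrite('pics/d4.png',cv2.resize(a,(600,600)))"
```

```text
t: 9.43
eef_pos: [0.4397, 0.1466, 0.2534]
ee_rot: [-3.14, 0.0, -1.148]
force: [-0.5, -0.0, 0.2]
width: 0.0876
gripper_force: 0.0
t 9.43 pos [0.4397 0.1466 0.2534] F [-0.5 -0.   0.2] w 0.0876 | shift [ 0.005 -0.011  1.005] turn [-0.002  0.     0.003]
```

View pics/d4.png

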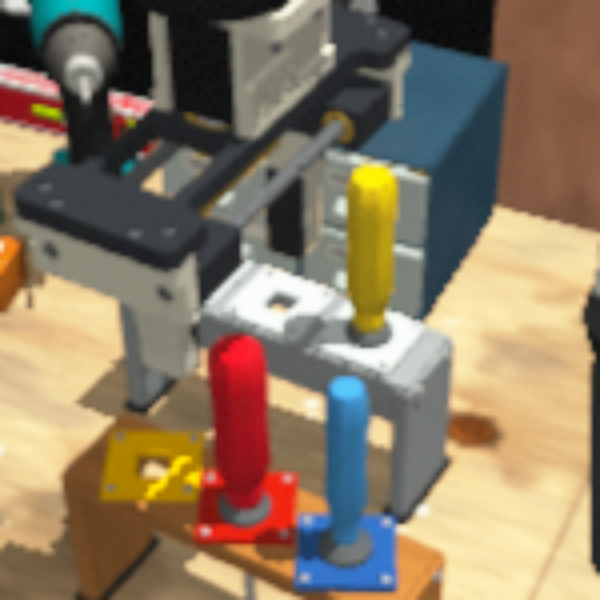

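Yellow stands upright in the right grey hole (guard at 370,335); the open gripper is over red.

```bash
python3 -m handwheel '[[[0,-0.01,0.4,0,0,0,0],[0,-0.01,0.8,0,0,0,0],[0,-0.01,1,0,0,0,0],[0,-0.01,1,0,0,0,0]]]' 25
python3 -m handwheel '[[[0,0,0,0,0,0,255],[0,0,0,0,0,0,255],[0,0,0,0,0,0,255],[0,0,0,0,0,0,255],[0,0,0,0,0,0,255]]]' 25
python3 -m handwheel '[[[0,0,0,0,0,0,255],[0,0,0,0,0,0,255],[0,0,0,0,0,0,255]]]' 40
python3 -m handwheel '[[[0,0,-0.25,0,0,0,255],[0,0,-0.6,0,0,0,255],[0,0,-1,0,0,0,255],[0,0,-1,0,0,0,255]]]' 40
python3 -m handwheel '[[[0,0,-0.3,0,0,0,255],[0,0,-0.6,0,0,0,255],[0,0,-0.6,0,0,0,255]]]'
python3 -c "from h import *;to(.5535,.2793,.302)"
```

```text
t: 9.98
eef_pos: [0.44, 0.1465, 0.1715]
ee_rot: [3.138, -0.001, -1.148]
force: [0.1, 0.2, -0.1]
width: 0.0876
gripper_force: 0.0
t: 10.6
eef_pos: [0.4401, 0.1467, 0.1731]
ee_rot: [-3.141, 0.0, -1.148]
force: [0.0, -0.1, 0.3]
width: 0.043
gripper_force: 0.0
t: 10.98
eef_pos: [0.4401, 0.1467, 0.1729]
ee_rot: [3.141, -0.0, -1.148]
force: [-0.8, 0.3, 1.0]
width: 0.0285
gripper_force: 39.9
t: 11.48
eef_pos: [0.4412, 0.1474, 0.2552]
ee_rot: [-3.137, 0.001, -1.148]
force: [-0.4, -0.4, -1.1]
width: 0.0285
gripper_force: 39.9
t: 11.85
eef_pos: [0.4406, 0.1471, 0.3017]
ee_rot: [-3.14, 0.001, -1.148]
force: [-0.8, -1.3, -1.1]
width: 0.0286
gripper_force: 39.9
t 11.85 pos [0.4406 0.1471 0.3017] F [-0.8 -1.3 -1.1] w 0.0286 | shift [-9.280e-01 -1.965e+00  1.000e-03] turn [-0.004  0.001  0.002]
```

```bash
python3 -m handwheel '[[[-0.15,-0.4,0,0,0,0,255],[-0.3,-0.7,0,0,0,0,255],[-0.465,-0.985,0,0,0,0,255]]]' >/dev/null
python3 -m handwheel '[[[-0.15,-0.4,0,0,0,0,255],[-0.3,-0.7,0,0,0,0,255],[-0.465,-0.985,0,0,0,0,255],[-0.465,-0.985,0,0,0,0,255],[-0.465,-0.985,0,0,0,0,255]]]'
python3 -c "
from h import *;to(.5535,.2793,.173)
a=cams.grab_frame('scene')[80:230,240:390]
cv2.imwrite('pics/d5.png',cv2.resize(a,(600,600)))"
```

```text
t: 12.85
eef_pos: [0.5526, 0.2788, 0.2995]
ee_rot: [3.139, -0.0, -1.148]
force: [0.1, -0.6, -1.5]
width: 0.029
gripper_force: 39.9
t 12.85 pos [0.5526 0.2788 0.2995] F [ 0.1 -0.6 -1.5] w 0.029 | shift [-0.002 -0.016  1.581] turn [ 0.005 -0.001  0.002]
```

View pics/d5.png

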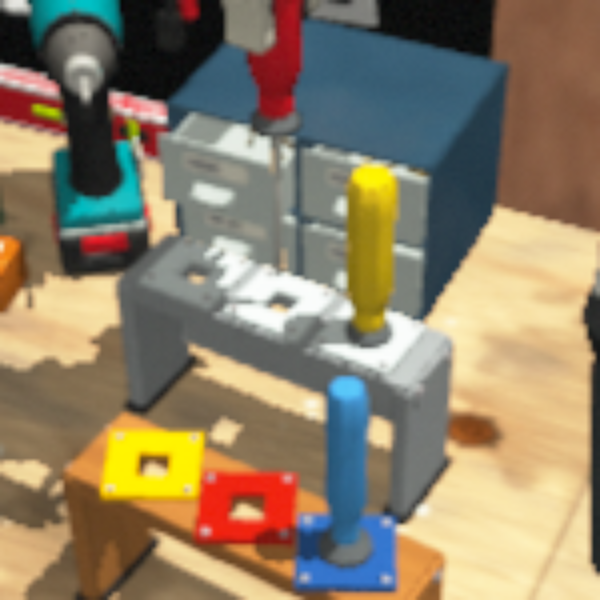

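The red tip (282,268) is over the middle hole (284,300).

```bash
python3 -m handwheel '[[[0,0,0.25,0,0,0,255],[0,0,0.5,0,0,0,255],[0,0,0.75,0,0,0,255],[0,0,1,0,0,0,255],[0,0,1,0,0,0,255]]]'
python3 -m handwheel '[[[0,0,0.2,0,0,0,255],[0,0,0.4,0,0,0,255],[0,0,0.55,0,0,0,255],[0,0,0.6,0,0,0,255],[0,0,0.6,0,0,0,255]]]'
python3 -c "from h import *;to(.5535,.2793,.173)"
```

```text
t: 13.52
eef_pos: [0.5522, 0.2781, 0.2198]
ee_rot: [3.139, -0.001, -1.148]
force: [-0.0, -0.4, -0.2]
width: 0.0289
gripper_force: 39.9
t: 14.15
eef_pos: [0.5534, 0.2792, 0.173]
ee_rot: [-3.141, -0.0, -1.148]
force: [0.2, 1.4, -1.3]
width: 0.0289
gripper_force: 39.9
t 14.15 pos [0.5534 0.2792 0.173 ] F [ 0.2  1.4 -1.3] w 0.0289 | shift [-0.    -0.002  0.001] turn [-0.    -0.     0.003]
```

```bash
python3 -m handwheel '[[[0,0,0,0,0,0,0],[0,0,0,0,0,0,0],[0,0,0,0,0,0,0],[0,0,0,0,0,0,0],[0,0,0,0,0,0,0]]]'
python3 -m handwheel '[[[0,0,-0.1,0,0,0,0],[0,0,-0.5,0,0,0,0],[0,0,-1,0,0,0,0],[0,0,-1,0,0,0,0]]]'
python3 -c "from h import *;to(.4658,.0898,.255)"
```

```text
t: 14.78
eef_pos: [0.5533, 0.2792, 0.173]
ee_rot: [-3.142, 0.0, -1.148]
force: [-0.2, 0.5, -1.1]
width: 0.073
gripper_force: 0.0
t: 15.28
eef_pos: [0.555, 0.2802, 0.2575]
ee_rot: [-3.135, 0.001, -1.147]
force: [-0.0, 0.0, -0.2]
width: 0.0875
gripper_force: 0.0
t 15.28 pos [0.555  0.2802 0.2575] F [-0.   0.  -0.2] w 0.0875 | shift [1.712 1.994 0.015] turn [-0.014  0.003  0.003]
```

```bash
python3 -m handwheel '[[[0.4,0.5,0,0,0,0,0],[0.85,1,0,0,0,0,0],[0.85,1,0,0,0,0,0]]]' >/dev/null
python3 -m handwheel '[[[0.4,0.5,0,0,0,0,0],[0.86,0.98,0,0,0,0,0],[0.86,0.98,0,0,0,0,0],[0.86,0.98,0,0,0,0,0]]]'
python3 -c "
from h import *;to(.4658,.0898,.173)
a=cams.grab_frame('scene')[80:230,240:390]
cv2.imwrite('pics/d6.png',cv2.resize(a,(600,600)))"
```

```text
t: 16.15
eef_pos: [0.4655, 0.0898, 0.2533]
ee_rot: [-3.141, 0.0, -1.148]
force: [-0.7, -0.2, 0.6]
width: 0.0876
gripper_force: 0.0
t 16.15 pos [0.4655 0.0898 0.2533] F [-0.7 -0.2  0.6] w 0.0876 | shift [ 0.002 -0.002  1.003] turn [-0.002  0.     0.002]
```

View pics/d6.png

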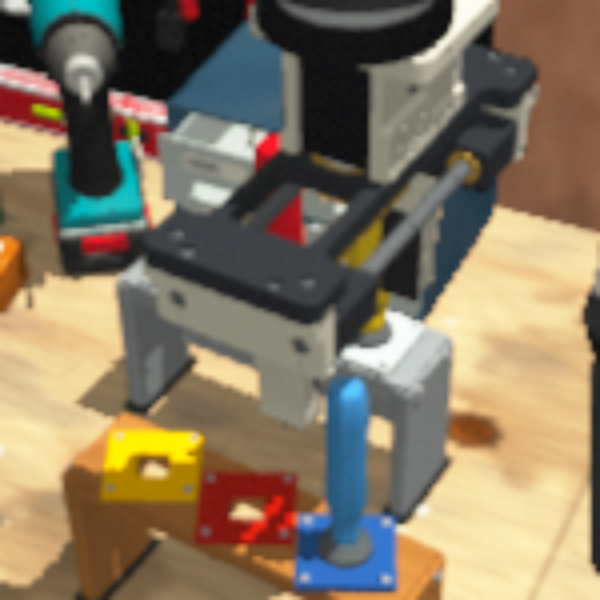

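The gripper is over blue (top at 347,380); red and yellow still stand behind it.

```bash
python3 -m handwheel '[[[0,0,0.4,0,0,0,0],[0,0,0.8,0,0,0,0],[0,0,1,0,0,0,0],[0,0,1,0,0,0,0]]]' 25
python3 -m handwheel '[[[0,0,0,0,0,0,255],[0,0,0,0,0,0,255],[0,0,0,0,0,0,255],[0,0,0,0,0,0,255],[0,0,0,0,0,0,255]]]' 25
python3 -m handwheel '[[[0,0,0,0,0,0,255],[0,0,0,0,0,0,255],[0,0,0,0,0,0,255],[0,0,0,0,0,0,255]]]' 40
python3 -m handwheel '[[[0,0,-0.25,0,0,0,255],[0,0,-0.6,0,0,0,255],[0,0,-1,0,0,0,255],[0,0,-1,0,0,0,255]]]' 40
python3 -m handwheel '[[[0,0,-0.3,0,0,0,255],[0,0,-0.4,0,0,0,255],[0,0,-0.4,0,0,0,255]]]'
python3 -c "from h import *;to(.5276,.3351,.287)"
```

```text
t: 16.7
eef_pos: [0.4647, 0.0899, 0.1716]
ee_rot: [3.138, -0.0, -1.147]
force: [0.2, -0.5, -0.1]
width: 0.0877
gripper_force: 0.0
t: 17.32
eef_pos: [0.465, 0.0894, 0.1731]
ee_rot: [-3.141, 0.0, -1.148]
force: [0.5, -0.1, -0.7]
width: 0.0434
gripper_force: 0.0
t: 17.82
eef_pos: [0.465, 0.0894, 0.1729]
ee_rot: [3.141, 0.0, -1.148]
force: [0.3, -0.5, -1.2]
width: 0.0194
gripper_force: 40.0
t: 18.32
eef_pos: [0.4662, 0.09, 0.2553]
ee_rot: [-3.137, 0.0, -1.148]
force: [0.1, -0.3, -1.6]
width: 0.0205
gripper_force: 40.0
t: 18.7
eef_pos: [0.4649, 0.0896, 0.2846]
ee_rot: [-3.141, 0.0, -1.148]
force: [-0.0, 0.9, -0.8]
width: 0.0203
gripper_force: 40.0
t 18.7 pos [0.4649 0.0896 0.2846] F [-0.   0.9 -0.8] w 0.0203 | shift [-2.477 -1.974 -0.029] turn [-0.     0.001  0.002]
```

```bash
python3 -m handwheel '[[[-0.4,-0.1,0,0,0,0,255],[-0.7,-0.2,0,0,0,0,255],[-1,-0.3,0,0,0,0,255]]]' >/dev/null
python3 -m handwheel '[[[-0.4,-0.2,0,0,0,0,255],[-0.7,-0.45,0,0,0,0,255],[-1,-0.7,0,0,0,0,255]]]' >/dev/null
python3 -m handwheel '[[[-0.2,-0.35,0,0,0,0,255],[-0.4,-0.7,0,0,0,0,255],[-0.48,-0.985,0,0,0,0,255],[-0.48,-0.985,0,0,0,0,255],[-0.48,-0.985,0,0,0,0,255]]]'
python3 -c "
from h import *;to(.5276,.3351,.173)
a=cams.grab_frame('scene')[80:230,240:390]
cv2.imwrite('pics/d7.png',cv2.resize(a,(600,600)))"
```

```text
t: 20.08
eef_pos: [0.5278, 0.3351, 0.2837]
ee_rot: [3.14, -0.001, -1.148]
force: [-0.8, 0.2, -0.8]
width: 0.02
gripper_force: 40.0
t 20.07 pos [0.5278 0.3351 0.2837] F [-0.8  0.2 -0.8] w 0.02 | shift [-0.002 -0.     1.383] turn [ 0.004 -0.001  0.002]
```

View pics/d7.png

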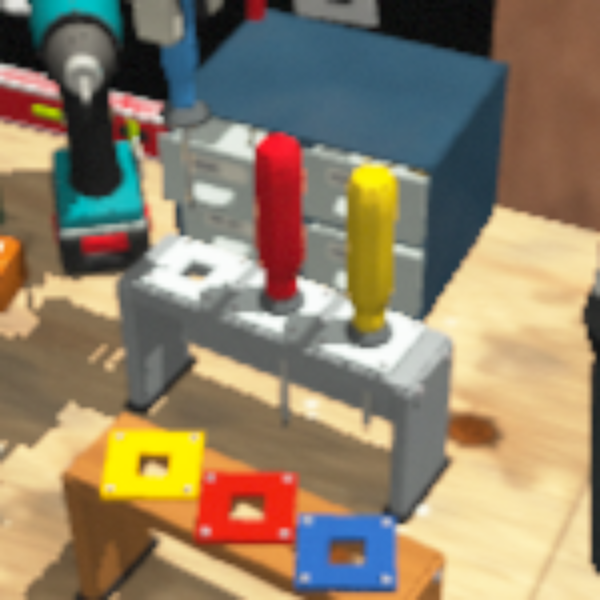

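```bash
python3 -c "
from h import *
for z in(.1,.13,.16,.19,.22): print(z,ray('scene',(261,100),z)[:2],ray('top',(163,166),z)[:2])"
```

```text
0.1 [0.58987275 0.59360601] [0.54726578 0.50288519]
0.13 [0.56832984 0.54794327] [0.54105835 0.48964052]
0.16 [0.54678692 0.50228052] [0.53485092 0.47639584]
0.19 [0.52524401 0.45661778] [0.52864349 0.46315117]
0.22 [0.5037011  0.41095504] [0.52243606 0.44990649]
```

```bash
python3 -m handwheel '[[[0,0,0.25,0,0,0,255],[0,0,0.5,0,0,0,255],[0,0,0.75,0,0,0,255],[0,0,1,0,0,0,255],[0,0,1,0,0,0,255]]]'
python3 -m handwheel '[[[0,0,0.15,0,0,0,255],[0,0,0.3,0,0,0,255],[0,0,0.38,0,0,0,255],[0,0,0.4,0,0,0,255],[0,0,0.4,0,0,0,255]]]'
python3 -c "from h import *;to(.5276,.3351,.173)"
```

```text
t: 20.75
eef_pos: [0.5273, 0.3345, 0.2038]
ee_rot: [3.139, -0.001, -1.148]
force: [-0.2, -1.7, 0.3]
width: 0.0202
gripper_force: 40.0
t: 21.38
eef_pos: [0.5285, 0.3357, 0.1731]
ee_rot: [-3.141, 0.0, -1.148]
force: [0.8, -0.7, -0.7]
width: 0.0202
gripper_force: 40.0
t 21.38 pos [0.5285 0.3357 0.1731] F [ 0.8 -0.7 -0.7] w 0.0202 | shift [0.002 0.013 0.001] turn [-0.001  0.     0.002]
```

Release, then rise and step aside to see.

```bash
python3 -m handwheel '[[[0,0,0,0,0,0,0],[0,0,0,0,0,0,0],[0,0,0,0,0,0,0],[0,0,0,0,0,0,0],[0,0,0,0,0,0,0]]]'
python3 -m handwheel '[[[0,0,-0.1,0,0,0,0],[0,0,-0.5,0,0,0,0],[0,0,-1,0,0,0,0],[0,0,-1,0,0,0,0]]]'
python3 -m handwheel '[[[0,0,-0.5,0,0,0,0],[0,0,-1,0,0,0,0],[0,0,-1,0,0,0,0]]]'
python3 -m handwheel '[[[0,0.5,0,0,0,0,0],[0,1,0,0,0,0,0],[0,1,0,0,0,0,0]]]'
python3 -m handwheel '[[[0,0,0,0,0,0,0],[0,0,0,0,0,0,0]]]'
python3 -c "
from h import *
cv2.imwrite('pics/d8.png',cv2.resize(cams.grab_frame('scene')[80:300,190:450],None,fx=2.7,fy=2.7))"
```

```text
t: 22.0
eef_pos: [0.5284, 0.3356, 0.173]
ee_rot: [-3.142, -0.0, -1.148]
force: [-0.3, 0.4, -0.6]
width: 0.0649
gripper_force: 0.0
t: 22.5
eef_pos: [0.5299, 0.3367, 0.2575]
ee_rot: [-3.135, 0.002, -1.147]
force: [-0.2, 0.9, -1.2]
width: 0.0878
gripper_force: 0.0
t: 22.88
eef_pos: [0.5295, 0.3363, 0.3368]
ee_rot: [-3.136, 0.002, -1.148]
force: [0.2, -0.1, -0.8]
width: 0.0875
gripper_force: 0.0
t: 23.25
eef_pos: [0.4536, 0.3016, 0.3334]
ee_rot: [-3.141, 0.001, -1.147]
force: [-0.0, 0.5, 1.1]
width: 0.0874
gripper_force: 0.0
t: 23.5
eef_pos: [0.4558, 0.303, 0.3323]
ee_rot: [3.141, -0.0, -1.148]
force: [0.3, -0.4, -0.7]
width: 0.0879
gripper_force: 0.0
```

View pics/d8.png

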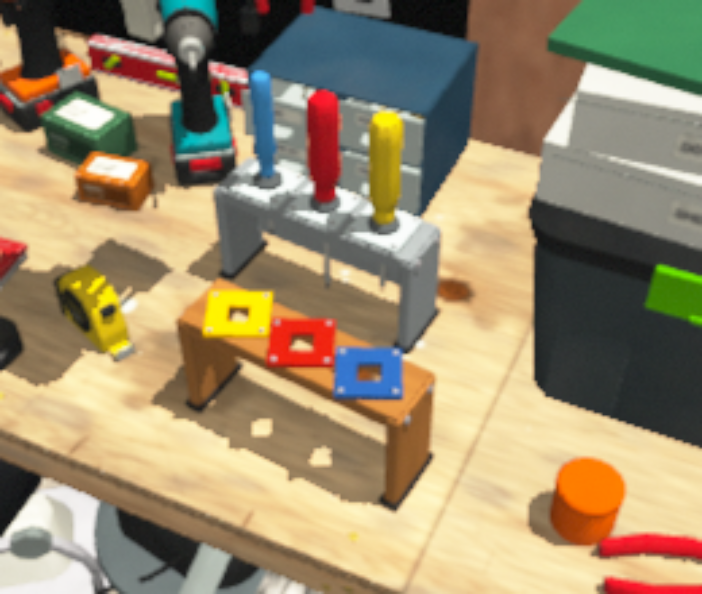

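All three stand upright with their guards on the grey seats: blue (268,180), red (325,203), yellow (385,225). The tape measure and jar have not moved, and the arm is clear.

```bash
python3 -c "
from station import arm
print(arm.job_done())"
```

```text
the job is handed in; nothing more can be done
None
```

The three screwdrivers now stand upright in the grey rack in reverse order (blue left, red middle, yellow right), the tape measure and orange jar look untouched in the last picture, and I handed the job in at about 23.5 s of the 77 s allowed.

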